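# Unload the finished plaque and show it to the inspection camera

### The arm

A 6-joint arm with a two-finger parallel gripper is mounted at the origin on the work surface. World frame = base frame: x ahead of the robot, y to its left, z up, the work surface at z = 0. Lengths are in m, angles in rad, forces in N, time in s.
With the tool pointing down it reaches from about 0.25 to 0.775 m from the base axis. Payload 4 kg.
Tool frame: the origin (TCP) lies between the finger pads; the fingertips stand 14 mm ahead of it and the grasp point (between the pads) lies 5 mm behind it (robot.nose_length is the distance from the TCP to the fingertips, in m); z points along the fingers, y is the direction in which the jaws open and shut (so a half turn about z gives the same grasp; the last joint's range is limited). The gripper opens to 94 mm and grips with 3 to 60 N. Pads are 16 mm wide; open, the fingers measure 119 mm over their backs; the gripper's body (75 mm by 177 mm) begins 78 mm behind the grasp point.
Start: joints at [1.069, 0.087, 1.371, -0, 1.684, -0.103], TCP at [0.214, 0.507, 0.22] pointing down, gripper open.
Joint ranges: [-3.1, 3.1], [-0.76, 2.03], [0.27, 2.55], [-1.08, 4.22], [0.17, 2.65], [-2.57, 2.57]. Speed limits (rad/s): [2.79, 2.79, 3.14, 3.14, 3.14, 3.14].

### API

Orientations are given as [roll, pitch, yaw] about the fixed x, y, z axes, in that order (R = Rz(yaw) Ry(pitch) Rx(roll)).
In Python, from bench import robot, eyes, finder gives the robot as it stands.
- The arm moves only by the tool play_rows, never from a script. Its argument "rows" is a list of rows, each an object with "linear": the shift along the tool's x, y, z in cm, a list of three; "spin": the turn about the tool's z in degrees. A call has 1 to 12 rows; each row shifts and turns the commanded pose from where the row before left it, along the tool's axes as they then stand; what a row does not reach is not made up. A row lasts 1/12 s, in which the tool goes at most 41.7 mm and 7.16 degrees, less where a joint would pass 70% of its speed; a pose out of reach is approached as far as the arm can. A call with a gripper value outside its range is refused whole. "claw" is the finger opening in cm, from 0 to 9.4, set as the call begins (left out, the last holds). The fingers move at their own pace and stop on an object; the grip force is fixed at half the most. Time passes only in rows, so rows that do not move let the fingers close. It gives the time, the measured TCP pose, the force and the opening at its end, in the units of the state.
- robot.get_obs(): the state, without advancing time (a new reading comes with each control period).
- eyes.snapshot(name): name is "scene" or "top" or "wrist"; returns a dict with "frame" (420x560x3 uint8, red, green, blue), "fx", "fy", "cx", "cy" (pixels), "dist" ([k1, k2, p1, p2, k3] as OpenCV has them; the pictures are not rectified), "rvec" (rotation vector, rad) and "tvec" (3), from world to camera coordinates, as OpenCV has them; the wrist camera has in their place "mount" (4x4, takes a point from camera to tool coordinates, whose origin is the TCP and whose axes are the flange's). Camera axes: x right, y down, z forward; pixel columns grow to the right and rows downward; lengths in m; the calibration is good to about 2 mm. A picture is of the moment at which its call begins: read the wrist's pose just before it. There is no depth.
- robot.close_job(): hands the job in, once; it reports no verdict.
Trained networks look in a picture, given as the dict that the camera call returned (one of the last four; its "shot" number tells which), for a name from the list of things; names that differ only in an ending like _2 or _b are one class to them, and where a whole thing is asked for, a point or a joint stands for the part that bears it (a point fixed in the world has none). Each returns a list of dicts, best first, with "conf" (0 to 1); they miss things now and then, are a little off and sometimes report something else, mostly with a low value. They report only what shows in the picture. A call takes as long as a camera call. They do not tell look-alikes from the thing itself.
- finder.silhouettes(picture, name): "pixels" (420x560 bool, what is visible of it) and "box" ([centre column, centre row, width, height] in pixels, round what is visible of it).
The state is a dict: "time": time; "joint_positions": joint angles; "qvel": joint speeds; "joint_torque": joint torques, N m; "tool_pos": TCP position; "ee_rot": TCP orientation; "wrist_force": force on the tool from outside, world axes, zero at the start; "wrist_torque": the same for the moment, N m; "width": finger opening in m.
Only numpy, scipy, OpenCV 4.12 (cv2) and the standard library are available. Lean on these libraries where they do the work, as an engineer would, in place of code of your own. Each camera call takes 0.05 s, during which the arm holds its last target. There are 200 camera calls.

### The job

Lift the steel hold-down saddle off the finished plaque in the engraving fixture and set it down, without dropping it, inside the cabinet's open top drawer; then pull that plaque out of the fixture and hold it in the air in front of the inspection camera, its emblem at the camera's focus point (130 mm straight out from the lens along the tilted line of sight), right way up and squarely facing the lens, so that it leans back to match the camera's tilt. Finish while still holding the plaque still there: do not put it down or let go. Do not touch the camera or its stand, leave the two blank plaques in the fixture, and do not disturb the other things on the table.

Things in the scene. Friction and masses are not known exactly. Their poses are not given: they have to be found in the camera images.
- plaque: Finished plaque: aluminium slab 10 mm thick (x), 50 wide (y), 90 tall (z), about 0.12 kg, upright in one of the fixture's three pockets; the tallest of three, the only one with an emblem and under the saddle. Origin: centre of its lower end; +z up to its top, +x out of the emblem's face, at the start within 0.3 rad of world +x (away from the robot). 22 mm deep in a pocket 3 mm wider in x and y.
- emblem (a point): Centre of the emblem (28 mm ring with a cross inside and a bar either side) on the plaque's +x face, 40 mm above its lower end (at 5, 0, 40 mm in the plaque's frame); the top 36 mm of the plaque are plain, for gripping.
- saddle: Steel hold-down, about 0.1 kg: upside-down U, 30 mm (x) by 46 (y), its 18 mm legs straddling the finished plaque's top (13 mm slot), an 8 mm crown and on that an upright grip block 14 (x) by 30 (y) by 30 mm tall; 56 mm high in all. Origin: centre of the legs' underside; the grip block spans z = 26 to 56 mm. x is parallel to the plaque's. It lifts straight off.
- fixture: Grey fixture block fixed to the table, 60 mm (x) by 220 mm (y) by 34 mm high, with three 22 mm deep pockets in a row along its y axis, 68 mm apart. Origin: centre of its underside.
- drawer_bay (a point): Point on the inner floor of the white cabinet's open top drawer, mid-width, 62 mm behind the inside of its front panel; x into the cabinet, z up, 85 mm above the table. Inside 178 mm wide; side walls rise 43 mm and front 51 mm above this floor. Open from above from 62 mm before the point to 65 mm or more behind it, where the cabinet starts (top 65 mm above this floor). Slides if pushed.
- camera: Inspection camera on a stand: black lens barrel 34 mm across, 35 long, white housing 46 mm square behind it. Origin: centre of the lens front. It looks along its own -x, turned 0.436 rad (25 degrees) down from level, roughly towards the robot's side of the table; its y is level, its z its own up. A plaque rightly shown has its axes parallel to the camera's, pointing the same ways.
- focus (a point): The camera's focus point: 130 mm in front of the lens on its line of sight, at (-130, 0, 0) mm in the camera's frame; about 170 mm above the table. (The camera's lens front is 225 mm above the table and 70 mm nearer the robot than the centre of its stand, a base 130 by 120 mm with a post 290 mm tall behind the camera, all fixed.)
- blank_short: Blank aluminium plaque, 10 by 50 by 66 mm tall, in a pocket of the fixture, no emblem; stays there. Origin: centre of its lower end.
- blank_step: Blank aluminium plaque, 10 by 50 mm, 60 mm tall on one side and stepped up to 84 mm on the other, no emblem, in a pocket of the fixture; stays there. Origin: centre of its lower end.
- brush: Bystander: hand brush about 190 mm long, lying on the table.
- knife: Bystander: craft knife, closed, 160 mm long and 13 mm high.
- tape: Bystander: roll of tape, 90 mm across, 24 mm high, lying flat.
- eraser: Bystander: blackboard eraser 50 by 120 by 38 mm, beyond the fixture.
Mind the look-alikes: they are no part of the job. Of the things like the saddle, leave any that is red; of the rest the smaller one is meant.

How it is judged:
By the outcome, as a careful person would: the job done as asked, in the order asked, and still so for the second after the job is handed in, while the arm keeps its last pose, push and grip.
It also fails if it takes over 58 s, if anything falls off the work surface, if the arm or the gripper's body presses on something with over 40 N, if the wrist force passes 120 N, or if a joint passes its speed limit or range.

## Working session

There is one attempt and no reset: what is moved stays moved. The work goes in short steps, Python scripts to look and compute and a tool call to move; the robot and the scene stay as the last step left them, time stands still between calls to the robot, and variables do not carry over. Pictures are saved under pics/ and viewed, about 8 in all and at most 12, crops included, and the job is handed in when it is done.

Besides the shell and the picture viewer there is one more tool, called after ">>>" in YAML: its name, and indented under it one key for each argument. play_rows: Moves the arm, as the interface text tells. Its arguments: {"type":"object","properties":{"rows":{"type":"array"},"claw":{"type":"number"}},"required":["rows"]}

```bash
ls; mkdir -p pics; python3 - <<'E'
from bench import robot, eyes, finder
import cv2,numpy as np
o=robot.get_obs();print(o)
for n in ["scene","top"]:
    s=eyes.snapshot(n);cv2.imwrite(f"pics/{n}0.png",cv2.resize(s["frame"][:,:,::-1],(784,588)))
    print(n,[s[k] for k in ("fx","fy","cx","cy","dist","rvec","tvec")])
    for nm in ["plaque","saddle","fixture","drawer_bay","camera","blank_short","blank_step"]:
        print(nm,[(round(d["conf"],2),np.round(d["box"]).tolist()) for d in finder.silhouettes(s,nm)][:4])
E
```

```text
pics
{'time': 0.0, 'joint_positions': array([ 1.06890139e+00,  8.79687036e-02,  1.37223870e+00, -9.88516763e-06,
        1.68361869e+00, -1.03067456e-01]), 'qvel': array([-0.0014674 ,  0.00131507,  0.00106952, -0.00068212,  0.00049991,
        0.002314  ]), 'joint_torque': array([-5.21907768e-04, -3.40174413e+01, -3.02431905e+01,  7.18424516e-02,
        3.27953696e-02, -1.61905491e-04]), 'tool_pos': array([0.2133244 , 0.50637828, 0.21830457]), 'ee_rot': array([-3.13937006e+00, -2.20014713e-04,  2.74276383e+00]), 'wrist_force': array([ 0.2718207 ,  0.19429969, -0.12060762]), 'wrist_torque': array([-0.04897616, -0.02566033,  0.00563995]), 'width': 0.09397330441878868}
scene [430.55033418829527, 430.55033418829527, 280.9835867532915, 211.56651485234104, array([0.01741967, 0.        , 0.        , 0.        , 0.        ]), array([ 2.2248538 ,  1.13781539, -0.41222933]), array([-0.3294672 , -0.23522477,  1.40477788])]
plaque [(0.49, [249.0, 229.0, 18.0, 15.0])]
saddle [(0.8, [210.0, 250.0, 22.0, 34.0]), (0.72, [239.0, 206.0, 9.0, 20.0])]
fixture [(0.82, [273.0, 230.0, 81.0, 44.0])]
drawer
[... 277 characters left out ...]
915, 468.5384708924915, 287.17436200264876, 207.7667941231652, array([-0.12739462,  0.        ,  0.        ,  0.        ,  0.        ]), array([ 2.16371162, -2.04738143,  0.2222639 ]), array([-0.02006394,  0.56618146,  1.26581896])]
plaque []
saddle [(0.85, [338.0, 253.0, 23.0, 22.0]), (0.73, [407.0, 217.0, 87.0, 80.0]), (0.66, [287.0, 280.0, 16.0, 24.0]), (0.58, [303.0, 243.0, 15.0, 14.0])]
fixture [(0.55, [281.0, 238.0, 79.0, 37.0])]
drawer_bay [(0.93, [406.0, 217.0, 82.0, 85.0])]
camera [(0.89, [172.0, 129.0, 58.0, 76.0])]
blank_short [(0.47, [277.0, 239.0, 19.0, 11.0]), (0.34, [182.0, 306.0, 54.0, 16.0])]
blank_step [(0.64, [256.0, 229.0, 21.0, 12.0]), (0.51, [407.0, 219.0, 87.0, 82.0])]
```

View pics/scene0.png

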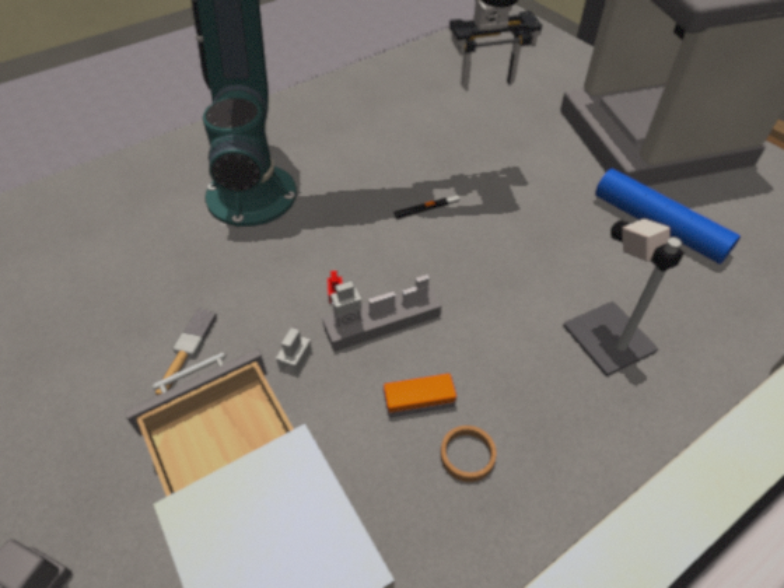

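View pics/top0.png

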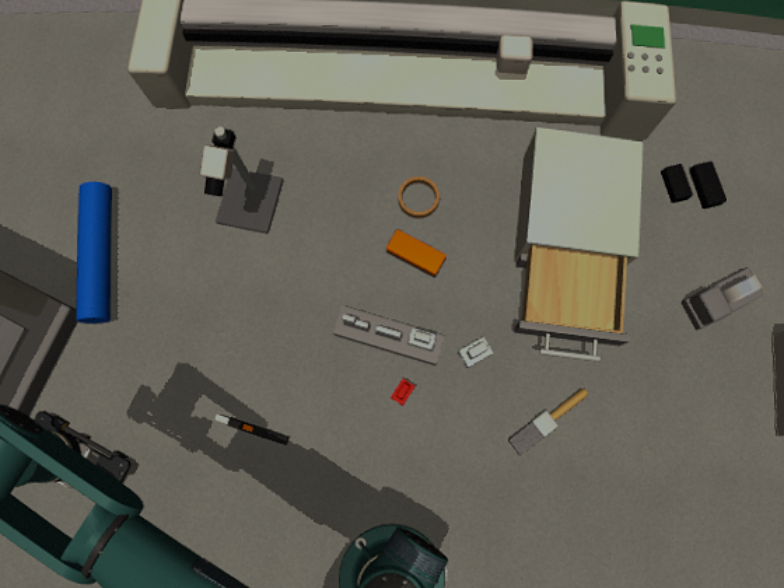

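The pictures show three saddle-like things in the top view: one on a plaque in the fixture (422,337), a light one standing on the table (476,352) and a red one (403,391). The red one is excluded. I'll confirm the choice between the other two in a crop.

```bash
cat > h.py <<'E'
from bench import robot, eyes, finder
import cv2,numpy as np
from scipy.spatial.transform import Rotation as Ro
def cam(name):
    o=robot.get_obs(); s=eyes.snapshot(name)
    if "mount" in s:
        T=np.eye(4);T[:3,:3]=Ro.from_euler('xyz',o["ee_rot"]).as_matrix();T[:3,3]=o["tool_pos"]
        W=np.linalg.inv(T@np.array(s["mount"]))
    else:
        W=np.eye(4);W[:3,:3]=cv2.Rodrigues(s["rvec"])[0];W[:3,3]=np.ravel(s["tvec"])
    s["W"]=W; s["K"]=np.array([[s["fx"],0,s["cx"]],[0,s["fy"],s["cy"]],[0,0,1]])
    return s
def ray(s,p):
    p=np.atleast_2d(np.float64(p))
    q=cv2.undistortPoints(p[:,None],s["K"],s["dist"])[:,0]
    R=s["W"][:3,:3];c=-R.T@s["W"][:3,3]
    return c,np.c_[q,np.ones(len(q))]@R
def onz(s,p,z):
    c,d=ray(s,p); return c+d*((z-c[2])/d[:,2:3])
def proj(s,P):
    return cv2.projectPoints(np.float64(P).reshape(-1,1,3),cv2.Rodrigues(s["W"][:3,:3])[0],s["W"][:3,3],s["K"],s["dist"])[0][:,0]
def tri(views):
    A=np.zeros((3,3));b=np.zeros(3)
    for s,p in views:
        c,d=ray(s,p);d=d[0]/np.linalg.norm(d[0]);M=np.eye(3)-np.outer(d,d);A+=M;b+=M@c
    return np.linalg.solve(A,b)
def crop(s,x0,y0,w,h,k): return cv2.resize(s["frame"][y0:y0+h,x0:x0+w,::-1],None,fx=k,fy=k,interpolation=cv2.INTER_CUBIC)
E
python3 - <<'E'
from h import *
t=cam("top");s=cam("scene")
a=crop(t,230,205,140,90,5);b=crop(s,180,180,140,100,5)
cv2.imwrite("pics/c1.png",np.vstack([a[:290*2-150],b[:10]])[:450])
cv2.imwrite("pics/c1.png",np.vstack([cv2.resize(a,(500,321)),cv2.resize(b,(500,270*500//378))[:279]]) )
v=lambda L:np.array(L)/1.4
print("fix corners z34",onz(t,v([(345,306),(441,336),(438,363),(333,333)]),.034).round(3).tolist())
print("table saddle z.056",onz(t,v([(476,352)]),.056).round(3), "red",onz(t,v([(403,391)]),.05).round(3),"fix saddle z~.12",onz(t,v([(422,337)]),.13).round(3))
print("drawer in corners z.128",onz(t,v([(537,248),(625,253),(621,333),(527,323)]),.128).round(3).tolist())
print("cam lens tri",tri([(t,v([(213,188)])),(s,v([(617,232)]))]).round(3))
w=eyes.snapshot("wrist");print(np.round(w["mount"],3),w["fx"],w["cx"],w["cy"],w["dist"])
E
```

```text
fix corners z34 [[0.534, 0.127, 0.034], [0.483, -0.073, 0.034], [0.427, -0.069, 0.034], [0.477, 0.147, 0.034]]
table saddle z.056 [[ 0.451 -0.143  0.056]] red [[ 0.366 -0.002  0.05 ]] fix saddle z~.12 [[ 0.465 -0.032  0.13 ]]
drawer in corners z.128 [[0.652, -0.249, 0.128], [0.653, -0.425, 0.128], [0.492, -0.414, 0.128], [0.502, -0.231, 0.128]]
cam lens tri [0.701 0.365 0.229]
[[-0.001 -0.958 -0.286  0.083]
 [ 1.    -0.001  0.     0.   ]
 [-0.001 -0.286  0.958 -0.165]
 [ 0.     0.     0.     1.   ]] 312.0105411474097 278.41659959425584 207.95677104928268 [0.00994938 0.         0.         0.         0.        ]
```

View pics/c1.png

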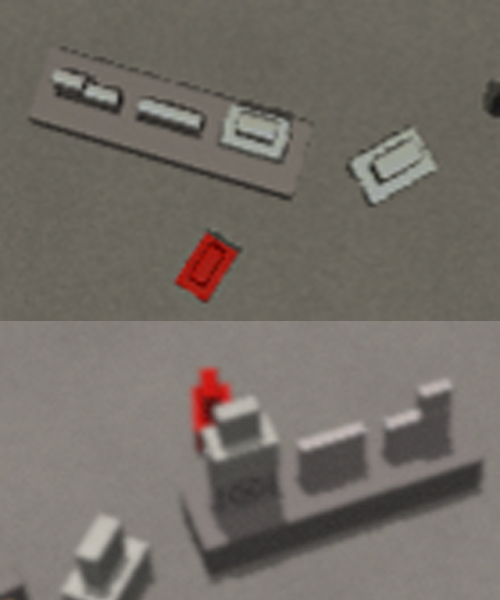

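The saddle on the table (380,165 in the crop, top half) is larger and holds nothing down. The one at (257,127) sits on the plaque with the emblem, is smaller and isn't red, so that is the one meant. I'm moving above it for a close look.

>>> play_rows:
  rows:
    - {"linear": [-2.5, -2.2, 0], "spin": 0}
    - {"linear": [-2.5, -2.2, 0], "spin": 0}
    - {"linear": [-2.5, -2.2, 0], "spin": 0}
    - {"linear": [-2.5, -2.2, 0], "spin": 0}
    - {"linear": [-2.5, -2.2, 0], "spin": 0}
    - {"linear": [-2.5, -2.2, 0], "spin": 0}
    - {"linear": [-2.5, -2.2, 0], "spin": 0}
    - {"linear": [-2.5, -2.2, 0], "spin": 0}
    - {"linear": [-2.5, -2.2, 0], "spin": 0}
    - {"linear": [-2.5, -2.2, 0], "spin": 0}
    - {"linear": [-2.5, -2.2, 0], "spin": 0}
    - {"linear": [-2.5, -2.2, 0], "spin": 0}

```text
time: 1.95
tool_pos: [0.3879, 0.1456, 0.2198]
ee_rot: [3.141, 0.001, 2.743]
wrist_force: [1.5, 0.8, 0.7]
width: 0.0941
```

>>> play_rows:
  rows:
    - {"linear": [-2.4, -2.2, 0], "spin": 0}
    - {"linear": [-2.4, -2.2, 0], "spin": 0}
    - {"linear": [-2.3, -2.2, 0], "spin": 0}
    - {"linear": [-2.3, -2.2, 0], "spin": 0}
    - {"linear": [-2.3, -2.2, 0], "spin": 0}
    - {"linear": [-2.3, -2.2, 0], "spin": 0}
    - {"linear": [0, 0, 0], "spin": -5}
    - {"linear": [0, 0, 0], "spin": -5}
    - {"linear": [0, 0, 0], "spin": 0}
    - {"linear": [0, 0, 0], "spin": 0}
    - {"linear": [0, 0, 0], "spin": 0}

```text
time: 2.87
tool_pos: [0.4652, -0.0287, 0.2196]
ee_rot: [3.141, 0.0, 2.916]
wrist_force: [-1.0, 0.9, 1.0]
width: 0.094
```

```bash
python3 - <<'E'
from h import *
w=cam("wrist");print(robot.get_obs()["tool_pos"],robot.get_obs()["ee_rot"])
cv2.imwrite("pics/w1.png",crop(w,0,0,560,420,1.4))
for nm in ["saddle","plaque","fixture"]:
    print(nm,[(round(d["conf"],2),np.round(d["box"]).tolist()) for d in finder.silhouettes(w,nm)][:4])
E
```

```text
[ 0.46520464 -0.02858292  0.21958484] [3.14149807e+00 2.84934108e-04 2.91658872e+00]
saddle [(0.95, [285.0, 98.0, 38.0, 48.0]), (0.94, [184.0, 202.0, 57.0, 59.0]), (0.89, [275.0, 206.0, 50.0, 41.0])]
plaque [(0.62, [278.0, 186.0, 41.0, 6.0])]
fixture [(0.89, [337.0, 191.0, 196.0, 58.0])]
```

View pics/w1.png

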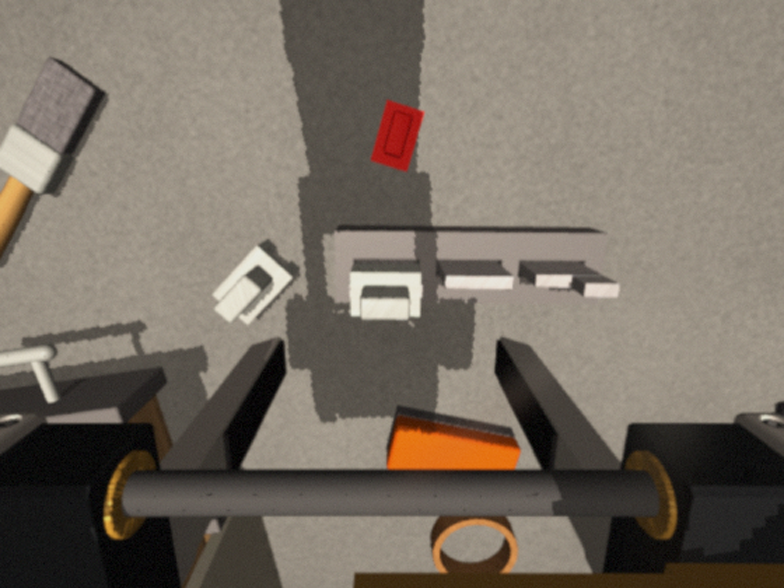

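Close view: the saddle block's top face spans about (362..410, 297..319), its crown (350..421, 271..315). The fixture's long axis is level in the image, so the yaw is nearly right. I'll fit the saddle model by overlay.

```bash
cat >> h.py <<'E'
def box(xs,ys,zs): return np.array([(x,y,z) for x in xs for y in ys for z in zs],float)
def pose(x,y,z,yaw,P): return Ro.from_euler('z',yaw).apply(P)+[x,y,z]
E
python3 - <<'E'
from h import *
w=cam("wrist");yaw=robot.get_obs()["ee_rot"][2]-np.pi
g=np.array([[350,271],[421,271],[362,319],[410,319]])/1.4
print(onz(w,g[:2],.110).round(4),onz(w,g[2:],.14).round(4))
c=(onz(w,g[2:],.14)).mean(0); ux=np.array([np.cos(yaw),np.sin(yaw)])
print("centre from far edge",c[:2]-.007*ux, "from crown near edge",onz(w,g[:2],.110).mean(0)[:2]+.015*ux)
im=crop(w,150,130,320,130,2.5)
for x,y,ya in [(*(c[:2]-.007*ux),yaw)]:
  for zs,xs,ys in [((.110,),(-.015,.015),(-.023,.023)),((.14,),(-.007,.007),(-.015,.015)),((.110,),(-.007,.007),(-.015,.015))]:
    for q in proj(w,pose(x,y,0,ya,box(xs,ys,zs))): cv2.circle(im,tuple(((q-[150,130])*2.5+1).astype(int)),3,(0,0,255),1)
# fixture corners
cv2.imwrite("pics/w1c.png",im)
E
```

```text
[[ 0.4447 -0.05    0.11  ]
 [ 0.455  -0.0053  0.11  ]] [[ 0.4681 -0.046   0.14  ]
 [ 0.4745 -0.0182  0.14  ]]
centre from far edge [ 0.46446735 -0.03053207] from crown near edge [ 0.46445819 -0.03101277]
```

View pics/w1c.png

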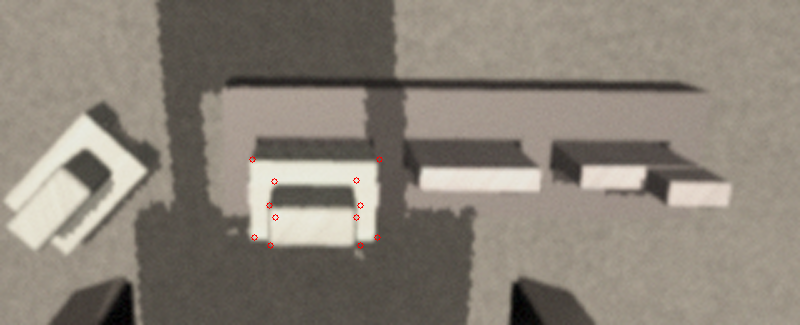

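Model matches the picture within about 1 mm. Descending and gripping the block.

>>> play_rows:
  rows:
    - {"linear": [0, -0.3, 1.5], "spin": 0}
    - {"linear": [0, 0, 1.5], "spin": 0}
    - {"linear": [0, 0, 1.5], "spin": 0}
    - {"linear": [0, 0, 1.5], "spin": 0}
    - {"linear": [0, 0, 1.5], "spin": 0}
    - {"linear": [0, 0, 1.0], "spin": 0}
    - {"linear": [0, 0, 0.6], "spin": 0}
    - {"linear": [0, 0, 0], "spin": 0}
    - {"linear": [0, 0, 0], "spin": 0}
  claw: 6

```text
time: 3.87
tool_pos: [0.4648, -0.0318, 0.1288]
ee_rot: [3.142, 0.0, 2.917]
wrist_force: [-0.1, -0.5, 0.0]
width: 0.0601
```

>>> play_rows:
  rows:
    - {"linear": [0, 0, 0], "spin": 0}
    - {"linear": [0, 0, 0], "spin": 0}
    - {"linear": [0, 0, 0], "spin": 0}
    - {"linear": [0, 0, 0], "spin": 0}
    - {"linear": [0, 0, 0], "spin": 0}
    - {"linear": [0, 0, 0], "spin": 0}
  claw: 0

```text
time: 4.37
tool_pos: [0.4648, -0.0319, 0.1289]
ee_rot: [3.141, 0.001, 2.917]
wrist_force: [0.5, -1.1, 0.4]
width: 0.0298
```

>>> play_rows:
  rows:
    - {"linear": [0, 0, -0.5], "spin": 0}
    - {"linear": [0, 0, -1], "spin": 0}
    - {"linear": [0, 0, -1.5], "spin": 0}
    - {"linear": [0, 0, -2], "spin": 0}
    - {"linear": [0, 0, -2], "spin": 0}
    - {"linear": [0, 0, -2], "spin": 0}
    - {"linear": [0, 0, -2], "spin": 0}
    - {"linear": [0, 0, -1], "spin": 0}
    - {"linear": [-0.8, -1.3, 0], "spin": 0}
    - {"linear": [-1.5, -2.5, 0], "spin": 0}
    - {"linear": [-1.5, -2.5, 0], "spin": 0}
    - {"linear": [-1.5, -2.5, 0], "spin": 0}

```text
time: 5.37
tool_pos: [0.4969, -0.1303, 0.2487]
ee_rot: [3.142, 0.0, 2.918]
wrist_force: [0.8, -0.2, -0.4]
width: 0.0299
```

>>> play_rows:
  rows:
    - {"linear": [-1.5, -2.5, 0], "spin": 0}
    - {"linear": [-1.5, -2.5, 0], "spin": 0}
    - {"linear": [-1.5, -2.5, 0], "spin": 0}
    - {"linear": [-1.5, -2.5, 0], "spin": 0}
    - {"linear": [-1.5, -2.5, 0], "spin": 0}
    - {"linear": [-1.5, -2.5, 0], "spin": 0}
    - {"linear": [-1.0, -1.5, 0], "spin": 0}
    - {"linear": [-1.0, -1.0, 0], "spin": 0}
    - {"linear": [0, 0, 0], "spin": 0}
    - {"linear": [0, 0, 0], "spin": 0}

```text
time: 6.2
tool_pos: [0.5649, -0.3247, 0.2475]
ee_rot: [3.14, -0.002, 2.917]
wrist_force: [0.4, 0.5, -0.8]
width: 0.0298
```

```bash
python3 - <<'E'
from h import *
o=robot.get_obs();print(o["tool_pos"],o["ee_rot"],o["width"])
w=cam("wrist");t=cam("top")
a=crop(w,0,0,560,420,1);b=crop(t,340,140,140,140,3)
cv2.imwrite("pics/d1.png",np.vstack([np.hstack([cv2.resize(a,(560,420))[:, :],b[:, :240]])]))
E
```

```text
[ 0.5648715  -0.32471796  0.24749177] [ 3.14041000e+00 -1.83287851e-03  2.91659222e+00] 0.02981859988001625
```

View pics/d1.png

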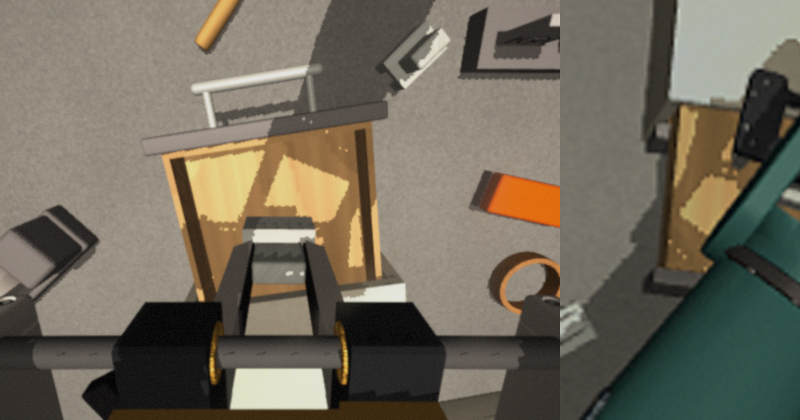

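The saddle is held. The drawer's front rail runs (145,150)–(386,112), side walls start at (165,155) and (372,125), and the cabinet edge is at about (210,298)–(405,287).

```bash
python3 - <<'E'
from h import *
w=cam("wrist")
print("front z.136",onz(w,[(145,153),(386,117)],.136).round(3))
print("walls z.128",onz(w,[(170,155),(205,295),(370,128),(380,280)],.128).round(3))
print("cab z.15",onz(w,[(215,298),(405,285)],.15).round(3))
P=[]
E
```

```text
front z.136 [[ 0.489 -0.426  0.136]
 [ 0.506 -0.216  0.136]]
walls z.128 [[ 0.496 -0.408  0.128]
 [ 0.641 -0.419  0.128]
 [ 0.513 -0.228  0.128]
 [ 0.664 -0.24   0.128]]
cab z.15 [[ 0.634 -0.402  0.15 ]
 [ 0.661 -0.222  0.15 ]]
```

>>> play_rows:
  rows:
    - {"linear": [0, 0, 2], "spin": 0}
    - {"linear": [0, 0, 2], "spin": 0}
    - {"linear": [0, 0, 2], "spin": 0}
    - {"linear": [0, 0, 2], "spin": 0}
    - {"linear": [0, 0, 1.5], "spin": 0}
    - {"linear": [0, 0, 1], "spin": 0}
    - {"linear": [0, 0, 0.6], "spin": 0}
    - {"linear": [0, 0, 0.2], "spin": 0}
    - {"linear": [0, 0, 0.1], "spin": 0}
    - {"linear": [0, 0, 0.1], "spin": 0}
    - {"linear": [0, 0, 0.1], "spin": 0}
    - {"linear": [0, 0, 0], "spin": 0}

```text
time: 7.35
tool_pos: [0.5654, -0.3248, 0.1333]
ee_rot: [-3.141, 0.001, 2.917]
wrist_force: [-0.1, 0.5, 0.2]
width: 0.0296
```

>>> play_rows:
  rows:
    - {"linear": [0, 0, 0.1], "spin": 0}
    - {"linear": [0, 0, 0.1], "spin": 0}
    - {"linear": [0, 0, 0.1], "spin": 0}
    - {"linear": [0, 0, 0], "spin": 0}
    - {"linear": [0, 0, 0], "spin": 0}

```text
time: 7.77
tool_pos: [0.5652, -0.3247, 0.1299]
ee_rot: [-3.141, 0.001, 2.917]
wrist_force: [0.2, -0.1, 1.6]
width: 0.0297
```

>>> play_rows:
  rows:
    - {"linear": [0, 0, 0.1], "spin": 0}
    - {"linear": [0, 0, 0.0], "spin": 0}
    - {"linear": [0, 0, 0], "spin": 0}

```text
time: 8.02
tool_pos: [0.5655, -0.3247, 0.1299]
ee_rot: [-3.141, 0.002, 2.917]
wrist_force: [-1.3, -0.1, 5.7]
width: 0.03
```

Contact at 5.7 N. Releasing and lifting off.

>>> play_rows:
  rows:
    - {"linear": [0, 0, 0], "spin": 0}
    - {"linear": [0, 0, 0], "spin": 0}
    - {"linear": [0, 0, 0], "spin": 0}
    - {"linear": [0, 0, 0], "spin": 0}
  claw: 6

```text
time: 8.35
tool_pos: [0.5648, -0.3243, 0.1276]
ee_rot: [3.141, -0.001, 2.917]
wrist_force: [0.2, 0.1, 0.1]
width: 0.053
```

>>> play_rows:
  rows:
    - {"linear": [0, 0, -0.5], "spin": 0}
    - {"linear": [0, 0, -1.5], "spin": 0}
    - {"linear": [0, 0, -2], "spin": 0}
    - {"linear": [0, 0, -2], "spin": 0}
    - {"linear": [0, 0, -2], "spin": 0}
    - {"linear": [0, 0, -2], "spin": 0}
    - {"linear": [0, 0, -2], "spin": 0}
    - {"linear": [1.0, 1.3, 0], "spin": 0}
    - {"linear": [1.6, 2.6, 0], "spin": 0}
    - {"linear": [1.6, 2.6, 0], "spin": 0}
    - {"linear": [1.6, 2.6, 0], "spin": 0}
    - {"linear": [1.6, 2.6, 0], "spin": 0}

```text
time: 9.35
tool_pos: [0.5183, -0.1929, 0.2486]
ee_rot: [3.141, 0.0, 2.917]
wrist_force: [0.2, -0.7, 0.3]
width: 0.0598
```

>>> play_rows:
  rows:
    - {"linear": [1.6, 2.6, 0], "spin": 0}
    - {"linear": [1.6, 2.6, 0], "spin": 0}
    - {"linear": [1.6, 2.6, 0], "spin": 0}
    - {"linear": [1.5, 2.6, 0], "spin": 0}
    - {"linear": [1.3, 2.6, 0], "spin": 0}
    - {"linear": [1.3, 1.6, 0], "spin": 0}
    - {"linear": [0, 0, 0], "spin": 0}
    - {"linear": [0, 0, 0], "spin": 0}
    - {"linear": [0, 0, 0], "spin": 0}

```text
time: 10.1
tool_pos: [0.4649, -0.0325, 0.2487]
ee_rot: [-3.141, 0.001, 2.917]
wrist_force: [0.5, 0.7, -0.3]
width: 0.0601
```

```bash
python3 - <<'E'
from h import *
o=robot.get_obs();print(o["tool_pos"],o["ee_rot"],o["width"])
w=cam("wrist");t=cam("top")
a=crop(w,130,120,330,130,2.4)[:,:780];b=crop(t,340,140,130,130,2.3);c=crop(t,130,80,90,90,3.3)
r=np.full((300,780,3),0,np.uint8);r[:299,:299]=b[:299];r[:297,400:697]=c[:297]
cv2.imwrite("pics/p1.png",np.vstack([a,r[:288]]))
E
```

```text
[ 0.46492576 -0.03250951  0.24868588] [-3.14105941e+00  7.94167019e-04  2.91700800e+00] 0.06009920733538625
```

View pics/p1.png

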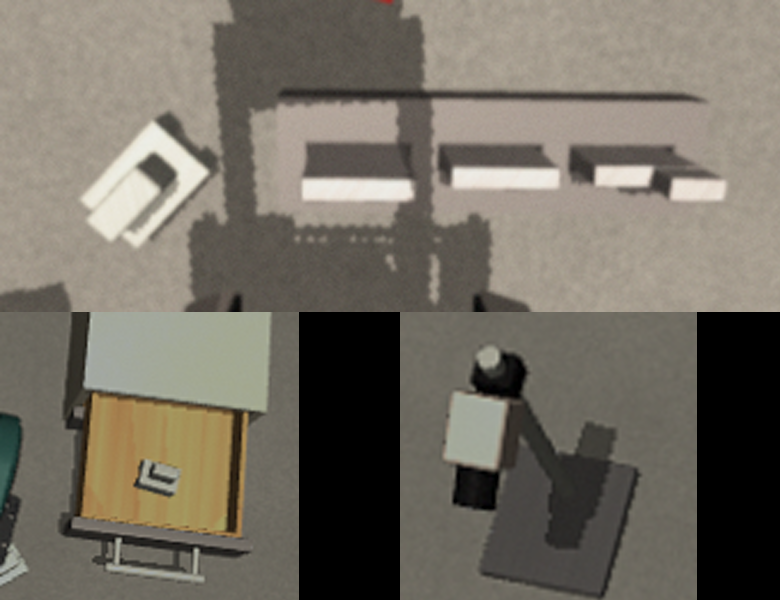

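Saddle stands upright in the drawer. Plaque top is at crop (302..412, 177..200). Camera base corners are at crop (637,467), (602,597), (482,572).

```bash
cat > camfit.py <<'E'
from h import *
from scipy.optimize import least_squares
th=.436
def camT(p):
    R=Ro.from_euler('z',p[2])*Ro.from_euler('y',-th); return R,np.array([p[0],p[1],.225])
def base(p,z,sx=.13,sy=.12):
    # stand centre 70 mm along +heading from lens
    return pose(p[0]+.07*np.cos(p[2]),p[1]+.07*np.sin(p[2]),z,p[2],np.array([(a*sx/2,b*sy/2,0) for a,b in((1,-1),(-1,-1),(-1,1))]))
E
python3 - <<'E'
from camfit import *
w=cam("wrist");t=cam("top");s=cam("scene")
e=np.array([[302,200],[412,200],[302,178],[412,178]])/2.4+[130,120]
q=onz(w,e,.102);print("plaque top",q.round(4),q.mean(0))
d=q[1]-q[0];print("yaw",np.arctan2(-d[0],d[1]))
cc=(np.array([[637,467],[602,597],[482,572]])-[400,312])/3.3+[130,80]
print(onz(t,cc,.012).round(3))
for sx,sy in((.13,.12),(.12,.13)):
    f=lambda p:(proj(t,base(p,.012,sx,sy))-cc).ravel()
    r=least_squares(f,[.7,.36,-.2]);print(sx,r.x,r.cost)
p=r.x
for s_,nm in((t,"t"),(s,"s")):
    R,o=camT(p)
    pts=np.r_[base(p,.0,.13,.12),base(p,0.012,.13,.12),o+R.apply([[0,0,0],[-.13,0,0]]),o+R.apply(box((.035,.081),(-.023,.023),(-.023,.023))),o+R.apply([[0,.017*np.cos(a),.017*np.sin(a)] for a in np.arange(0,6.3,.5)])]
    u=proj(s_,pts);c0=(u.min(0)-12).astype(int);c0=np.clip(c0,0,None);sz=100
    im=crop(s_,c0[0],c0[1],sz,sz+10,4)
    for x in u: cv2.circle(im,tuple(((x-c0)*4+2).astype(int)),2,(0,0,255),-1)
    cv2.imwrite(f"pics/cf{nm}.png",im)
    globals()[nm+'i']=im
h=min(ti.shape[0],si.shape[0]);cv2.imwrite("pics/cf.png",np.hstack([ti[:h],si[:h]]))
E
```

```text
plaque top [[ 0.4639 -0.0565  0.102 ]
 [ 0.4746 -0.0103  0.102 ]
 [ 0.4544 -0.0541  0.102 ]
 [ 0.465  -0.0083  0.102 ]] [ 0.46448623 -0.03228     0.102     ]
yaw -0.22668100471025318
[[0.817 0.288 0.012]
 [0.689 0.308 0.012]
 [0.707 0.422 0.012]]
0.13 [ 0.69265047  0.36623138 -0.14835937] 0.6241589794912199
0.12 [ 0.69020958  0.36663026 -0.11468739] 7.741478383389172
```

View pics/cf.png

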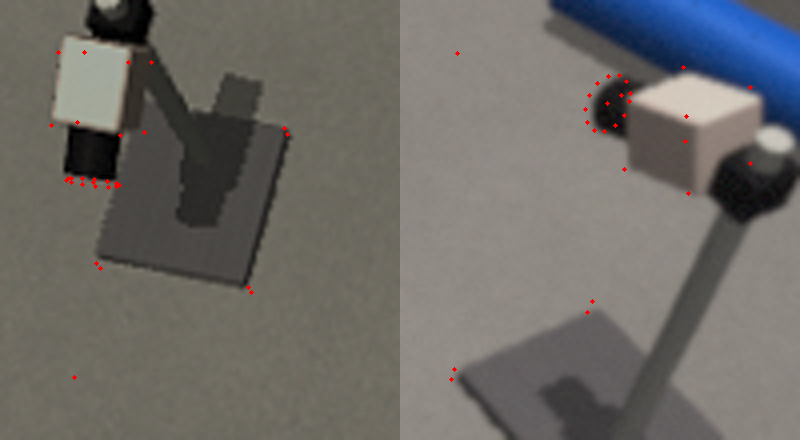

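```bash
cat > fit2.py <<'E'
from camfit import *
def pts(p):
    R,o=camT(p); return R,o
def c0(s_,p):
    R,o=pts(p)
    P=np.r_[base(p,.0,.13,.12),base(p,0.012,.13,.12),o+R.apply([[0,0,0],[-.13,0,0]]),o+R.apply(box((.035,.081),(-.023,.023),(-.023,.023))),o+R.apply([[0,.017*np.cos(a),.017*np.sin(a)] for a in np.arange(0,6.3,.5)])]
    return np.clip((proj(s_,P).min(0)-12).astype(int),0,None)
t=cam("top");s=cam("scene");p0=[ 0.69020958 , 0.36663026 ,-0.11468739]
Ht=np.array([[.081,.023,.023],[.081,-.023,.023],[.035,-.023,.023],[.035,.023,.023],[0,0,0]])
ut=np.array([[63,37],[132,46],[124,131],[54,116],[91,177]])/4+c0(t,p0)
Hs=np.array([[.035,-.023,.023],[.035,.023,.023],[.081,.023,.023],[.081,-.023,.023],[.035,-.023,-.023],[.081,-.023,-.023]])
us=(np.array([[629,100],[690,72],[762,97],[697,125],[630,165],[697,192]])-[400,0])/4+c0(s,p0)
bt=np.array([[288,131],[246,286],[97,257]])/4+c0(t,p0)
bs=(np.array([[460,377],[598,310]])-[400,0])/4+c0(s,p0)
def f(p,parts=False,hx=0):
    R,o=pts(p[:3]); o=o+[0,0,p[3]]; hx=p[4]
    r=[(proj(t,o+R.apply(Ht+[hx,0,0]*(Ht[:,:1]>0)))-ut),(proj(s,o+R.apply(Hs+[hx,0,0]))-us),(proj(t,base(p,.012))-bt),(proj(s,base(p,.01)[1:])-bs),np.array([[p[3]*500,p[4]*500]])]
    return r if parts else np.concatenate(r).ravel()
r=least_squares(f,[.69,.366,-.13,0,0],loss='soft_l1');print(r.x.round(4),r.cost)
for a in f(r.x,True): print(a.round(1).tolist())
# housing-only
g=lambda p:np.concatenate(f(p,True)[:2]+f(p,True)[4:]).ravel()
r2=least_squares(g,r.x);print("housing only",r2.x.round(4))
R,o=pts(r.x);print("focus",o+R.apply([-.13,0,0]))
np.save("cam.npy",r.x[:3])
E
python3 fit2.py
```

```text
[ 6.953e-01  3.664e-01 -1.378e-01  2.000e-04  2.400e-03] 11.613422237852605
[[-0.5, 0.4], [-0.4, 1.1], [-0.7, -1.9], [-0.4, -1.2], [0.4, -0.9]]
[[-0.1, -0.1], [0.5, 0.1], [-0.9, -1.0], [-1.0, -0.9], [0.1, 2.2], [-0.9, 1.6]]
[[-0.1, -2.0], [0.3, -1.2], [-0.3, -1.0]]
[[-1.0, -1.1], [-0.5, -0.7]]
[[0.1, 1.2]]
housing only [ 6.953e-01  3.660e-01 -1.237e-01  5.000e-04  1.800e-03]
focus [0.5785754  0.38253874 0.17009878]
```

>>> play_rows:
  rows:
    - {"linear": [0, 0, 2], "spin": 0}
    - {"linear": [0, 0, 2], "spin": 0}
    - {"linear": [0, 0, 2], "spin": 0}
    - {"linear": [0, 0, 2], "spin": 0}
    - {"linear": [0, 0, 2], "spin": 0}
    - {"linear": [0, 0, 2], "spin": 0}
    - {"linear": [0, 0, 1.5], "spin": 0}
    - {"linear": [0, 0, 1], "spin": 0}
    - {"linear": [0, 0, 0.7], "spin": 0}
    - {"linear": [0, 0, 0], "spin": 0}
    - {"linear": [0, 0, 0], "spin": 0}

```text
time: 11.37
tool_pos: [0.4649, -0.032, 0.0968]
ee_rot: [3.142, 0.0, 2.917]
wrist_force: [-0.1, -0.8, 0.4]
width: 0.0602
```

>>> play_rows:
  rows:
    - {"linear": [0, 0, 0], "spin": 0}
    - {"linear": [0, 0, 0], "spin": 0}
    - {"linear": [0, 0, 0], "spin": 0}
    - {"linear": [0, 0, 0], "spin": 0}
    - {"linear": [0, 0, 0], "spin": 0}
  claw: 0

```text
time: 11.78
tool_pos: [0.4655, -0.032, 0.0977]
ee_rot: [3.141, 0.003, 2.917]
wrist_force: [0.2, -0.1, 3.8]
width: 0.0495
```

Plaque is gripped across its side edges. The tool can only stay vertical, so the 25° lean has to come from pivoting the plaque between the pads. I'll lift it until 6 mm is left in the pocket, then draw back towards the robot so the pocket edge turns it.

>>> play_rows:
  rows:
    - {"linear": [0, 0, -0.2], "spin": 0}
    - {"linear": [0, 0, -0.4], "spin": 0}
    - {"linear": [0, 0, -0.4], "spin": 0}
    - {"linear": [0, 0, -0.4], "spin": 0}
    - {"linear": [0, 0, -0.2], "spin": 0}
    - {"linear": [0, 0, 0], "spin": 0}
    - {"linear": [0, 0, 0], "spin": 0}

```text
time: 12.37
tool_pos: [0.4646, -0.0318, 0.1126]
ee_rot: [3.141, -0.0, 2.917]
wrist_force: [-0.2, -0.3, -2.1]
width: 0.0495
```

>>> play_rows:
  rows:
    - {"linear": [0.2, 0, 0], "spin": 0}
    - {"linear": [0.2, 0, 0], "spin": 0}
    - {"linear": [0.2, 0, 0], "spin": 0}
    - {"linear": [0.2, 0, 0], "spin": 0}
    - {"linear": [0.2, 0, 0], "spin": 0}
    - {"linear": [0.2, 0, 0], "spin": 0}
    - {"linear": [0.2, 0, 0.03], "spin": 0}
    - {"linear": [0.2, 0, 0.04], "spin": 0}
    - {"linear": [0, 0, 0], "spin": 0}

```text
time: 13.12
tool_pos: [0.4491, -0.0283, 0.1123]
ee_rot: [-3.142, 0.001, 2.917]
wrist_force: [3.0, -1.0, -0.3]
width: 0.0496
```

```bash
python3 - <<'E'
from h import *
o=robot.get_obs();print(o["tool_pos"],o["ee_rot"],o["width"],o["wrist_force"])
s=cam("scene");w=cam("wrist")
a=crop(s,205,170,110,85,3.6);b=crop(w,200,130,110,85,3.6)
cv2.imwrite("pics/q1.png",np.hstack([a,b]))
E
```

```text
[ 0.44907092 -0.02834022  0.11229985] [-3.14157316e+00  1.13153040e-03  2.91733019e+00] 0.04957681650928338 [ 3.03742608 -1.00388346 -0.29018523]
```

View pics/q1.png

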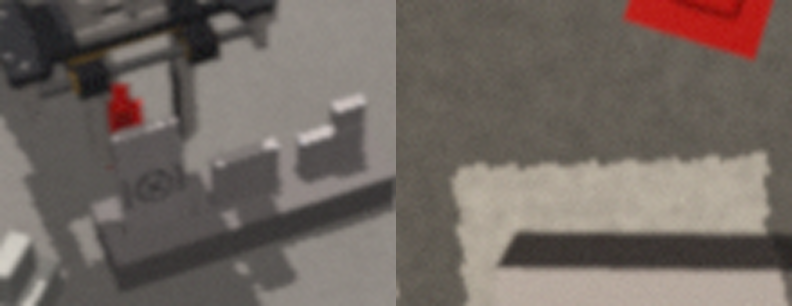

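Only 3 N, and the plaque is turning with its bottom held in the pocket. Continuing the second half of the arc, then lifting out.

>>> play_rows:
  rows:
    - {"linear": [0.2, 0, 0.04], "spin": 0}
    - {"linear": [0.2, 0, 0.04], "spin": 0}
    - {"linear": [0.2, 0, 0.05], "spin": 0}
    - {"linear": [0.2, 0, 0.05], "spin": 0}
    - {"linear": [0.2, 0, 0.05], "spin": 0}
    - {"linear": [0.2, 0, 0.06], "spin": 0}
    - {"linear": [0.2, 0, 0.06], "spin": 0}
    - {"linear": [0.2, 0, 0.06], "spin": 0}
    - {"linear": [0.1, 0, 0.03], "spin": 0}
    - {"linear": [0, 0, 0], "spin": 0}

```text
time: 14.05
tool_pos: [0.432, -0.0244, 0.1072]
ee_rot: [3.141, -0.001, 2.917]
wrist_force: [2.8, 0.4, 1.2]
width: 0.0496
```

>>> play_rows:
  rows:
    - {"linear": [-0.1, 0, -0.4], "spin": 0}
    - {"linear": [0, 0, -0.8], "spin": 0}
    - {"linear": [0, 0, -1.5], "spin": 0}
    - {"linear": [0, 0, -2], "spin": 0}
    - {"linear": [0, 0, -2], "spin": 0}
    - {"linear": [0, 0, -2], "spin": 0}
    - {"linear": [0, 0, -1], "spin": 0}
    - {"linear": [0, 0, 0], "spin": 0}
    - {"linear": [0, 0, 0], "spin": 0}

```text
time: 14.8
tool_pos: [0.4328, -0.0246, 0.2038]
ee_rot: [3.141, -0.002, 2.917]
wrist_force: [-0.5, 0.4, -1.8]
width: 0.0498
```

```bash
cat > pl.py <<'E'
from h import *
from scipy.optimize import minimize
# plaque state in tool frame: pivot point height: params (a: along tool z from TCP to pivot-ish top point), tilt
def corners(o,dx,dy,dz,tilt):
    R=Ro.from_euler('xyz',o["ee_rot"]); # plaque frame in tool: x=-tool x, y=+tool y, z=-tool z ; tilt about y
    B=Ro.from_matrix(np.array([[-1,0,0],[0,1,0],[0,0,-1.]]))
    PR=R*B*Ro.from_euler('y',-tilt)
    # reference point on plaque: 80 mm up the centreline, at tool (dx,dy,dz)
    ref=o["tool_pos"]+R.apply([dx,dy,dz]); org=ref-PR.apply([0,0,.08])
    return PR,org
def hull(s,PR,org):
    u=proj(s,org+PR.apply(box((-.005,.005),(-.025,.025),(0,.09))))
    m=np.zeros((420,560),np.uint8);cv2.fillConvexPoly(m,cv2.convexHull((u*8).round().astype(np.int32)),1,cv2.LINE_8,3);return m>0
E
python3 - <<'E'
from pl import *
o=robot.get_obs();print(o["tool_pos"],o["width"],o["wrist_force"])
V=[]
for n in ("scene","wrist","top"):
    s=cam(n);d=finder.silhouettes(s,"plaque")
    print(n,[(round(x["conf"],2),np.round(x["box"]).tolist(),int(x["pixels"].sum())) for x in d][:3])
    PR,org=corners(o,0,0,.003,np.radians(25)); m=hull(s,PR,org)
    ys,xs=np.nonzero(m);print(" pred box",(xs.min()+xs.max())/2,(ys.min()+ys.max())/2,np.ptp(xs),np.ptp(ys))
    for x in d: print(" IoU",(m&x["pixels"]).sum()/(m|x["pixels"]).sum())
    c=np.array([(xs.min()+xs.max())//2,(ys.min()+ys.max())//2]);c=np.clip(c,[45,38],[560-45,420-38])
    im=crop(s,c[0]-45,c[1]-38,90,76,4.3)
    V.append(im)
cv2.imwrite("pics/r1.png",np.hstack(V[:2]))
E
```

```text
[ 0.43281798 -0.02455813  0.20378664] 0.0497666301485004 [-0.52664754  0.37418997 -1.81401139]
scene [(0.83, [245.0, 190.0, 24.0, 38.0], 728), (0.42, [304.0, 148.0, 47.0, 13.0], 247)]
 pred box 242.5 190.5 29 41
 IoU 0.8629320619785459
 IoU 0.0
wrist [(0.77, [281.0, 263.0, 88.0, 27.0], 1945)]
 pred box 278.5 264.5 91 19
 IoU 0.795324427480916
top []
 pred box 299.5 245.5 23 19
```

View pics/r1.png

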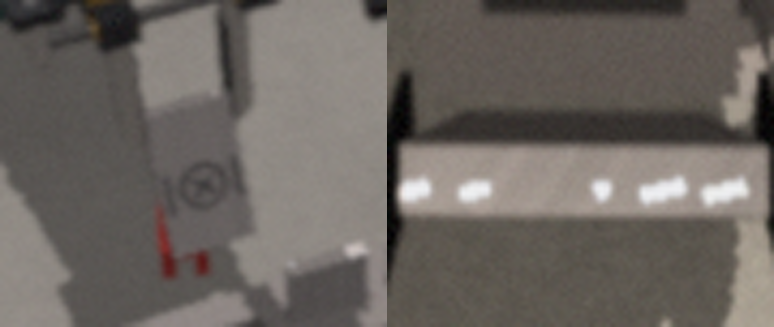

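The emblem faces away from the robot and is upright. The wrist view shows the top face at rows 142–217 and a sliver of the back face at rows 112–142. I'll fit the tilt from those edges.

```bash
cat > tiltfit.py <<'E'
from pl import *
from scipy.optimize import least_squares
def fit(w,o,u):
    P=np.array([[-.005,-.025,0],[-.005,.025,0],[-.005,-.025,.09],[-.005,.025,.09],[.005,-.025,.09],[.005,.025,.09]])
    def f(p):
        PR,org=corners(o,*p); return (proj(w,org+PR.apply(P))-u).ravel()
    r=least_squares(f,[0,0,.003,.4]);return r.x,f(r.x).reshape(-1,2)
E
python3 - <<'E'
from tiltfit import *
o=robot.get_obs();w=cam("wrist");s=cam("scene")
u=np.array([[475,112],[700,112],[400,142],[757,142],[398,217],[756,217]])
u=(u-[387,0])/4.3+[233,226]
x,r=fit(w,o,u);print(x.round(4),"deg",np.degrees(x[3]));print(r.round(1).tolist())
d=finder.silhouettes(s,"plaque")[0]["pixels"]
# scene silhouette score over tilt with dx,dy,dz from fit
best=[]
for tl in range(8,34,3):
    PR,org=corners(o,*x[:3],np.radians(tl));m=hull(s,PR,org);best.append((tl,round((m&d).sum()/(m|d).sum(),3)))
print(best)
g=cv2.cvtColor(w["frame"],cv2.COLOR_RGB2GRAY);print(g[240:285,262].tolist(),g[240:285,300].tolist())
E
```

```text
[-9.100e-03 -2.000e-04  1.580e-02  3.812e-01] deg 21.84132799019502
[[-3.4, 0.0], [0.2, -0.0], [0.7, 0.4], [-0.0, 0.3], [1.0, -0.3], [0.4, -0.4]]
[(8, np.float64(0.8)), (11, np.float64(0.78)), (14, np.float64(0.753)), (17, np.float64(0.736)), (20, np.float64(0.72)), (23, np.float64(0.698)), (26, np.float64(0.683)), (29, np.float64(0.662)), (32, np.float64(0.65))]
[89, 89, 90, 89, 84, 89, 90, 91, 85, 83, 84, 76, 60, 56, 49, 48, 50, 53, 61, 99, 132, 148, 155, 158, 152, 152, 151, 152, 148, 144, 149, 150, 152, 157, 149, 142, 115, 96, 91, 90, 93, 92, 91, 90, 90] [87, 89, 90, 92, 86, 89, 88, 86, 86, 85, 84, 74, 59, 55, 47, 48, 51, 52, 54, 85, 121, 141, 148, 150, 148, 151, 154, 152, 153, 153, 155, 151, 152, 150, 151, 144, 113, 90, 88, 82, 82, 83, 83, 83, 86]
```

```bash
cat >> tiltfit.py <<'E'
PW=np.array([[-.005,-.025,0],[-.005,.025,0],[-.005,-.025,.09],[-.005,.025,.09],[.005,-.025,.09],[.005,.025,.09]])
PS=np.array([[.005,0,.04],[.005,-.025,.09],[.005,.025,.09],[.005,-.025,0],[.005,.025,0]])
def joint(w,s,o,u,v,wt=(1,1),free=False):
    def f(p):
        PR,org=corners(o,*p[:4]); return np.r_[((proj(w,org+PR.apply(PW))-u)*wt[0]).ravel(),((proj(s,org+PR.apply(PS[:len(v)]))-v)*wt[1]).ravel()]
    r=least_squares(f,[0,0,.006,.4],loss='soft_l1');return r.x,f(r.x).reshape(-1,2)
E
python3 - <<'E'
from tiltfit import *
o=robot.get_obs();w=cam("wrist");s=cam("scene");print(o["tool_pos"])
u=(np.array([[475,112],[700,112],[400,142],[757,142],[398,217],[756,217]])-[387,0])/4.3+[233,226]
v=np.array([[204,184],[148,112],[228,95],[170,255],[254,236]])/4.3+[197,152]
for h in ([0,0,.0057,np.radians(25)],[-.0091,-.0002,.0158,.381]):
    PR,org=corners(o,*h);print(h,(proj(s,org+PR.apply(PS))-v).round(1).tolist(),(proj(w,org+PR.apply(PW))-u).round(1).tolist())
for wt in ((1,1),(1,2),(0,1)):
    x,r=joint(w,s,o,u,v,wt);print(wt,x.round(4),np.degrees(x[3]),r.round(1).tolist())
# known tool points check: fingertips pads in the wrist at tool (0,+-.025,.014)
R=Ro.from_euler('xyz',o["ee_rot"]);tp=o["tool_pos"]+R.apply([[x,y,z] for y in(-.025,.025) for x in(-.008,.008) for z in(.014,-.014)])
print("tips wrist",proj(w,tp).round().tolist());print("tips scene",((proj(s,tp)-[197,152])*4.3).round().tolist())
E
```

```text
[ 0.43320223 -0.02471624  0.20390485]
[0, 0, 0.0057, np.float64(0.4363323129985824)] [[-0.4, -0.8], [-1.9, -0.1], [-0.4, -2.2], [1.2, 0.4], [0.9, -1.3]] [[-4.4, 0.4], [1.7, 0.4], [-1.6, -7.3], [3.1, -7.4], [-1.5, -6.9], [3.7, -7.0]]
[-0.0091, -0.0002, 0.0158, 0.381] [[0.9, 4.3], [-0.3, 5.7], [1.2, 3.6], [2.2, 5.1], [1.8, 3.3]] [[-3.3, -0.0], [0.2, -0.1], [0.8, 0.4], [0.0, 0.3], [1.1, -0.3], [0.5, -0.4]]
(1, 1) [-0.0049 -0.0004  0.0076  0.385 ] 22.058155178273516 [[-4.5, -0.1], [0.9, -0.2], [-1.6, -0.1], [1.8, -0.2], [-1.3, 0.1], [2.3, -0.0], [-0.0, 0.9], [-1.2, 2.0], [0.3, -0.1], [1.3, 1.8], [1.0, 0.1]]
(1, 2) [-0.0043 -0.0005  0.0065  0.3846] 22.03391141291033 [[-4.7, -0.2], [0.9, -0.3], [-2.1, -0.1], [1.9, -0.2], [-1.8, 0.1], [2.3, 0.0], [-0.4, 0.9], [-2.8, 3.1], [0.4, -1.0], [2.4, 2.7], [1.8, -0.8]]
(0, 1) [0.0084 0.0031 0.02   0.3486] 19.970567779481243 [[0.0, -0.0], [0.0, -0.0], [0.0, -0.0], [0.0, -0.0], [0.0, -0.0], [0.0, -0.0], [-0.4, -0.0], [-1.1, 1.6], [0.1, -0.3], [1.0, 0.3], [0.3, -1.3]]
tips wrist [[239.0, 266.0], [232.0, 290.0], [238.0, 242.0], [231.0, 263.0], [318.0, 266.0], [324.0, 290.0], [319.0, 242.0], [325.0, 263.0]]
tips scene [[148.0, 145.0], [143.0, 110.0], [138.0, 126.0], [133.0, 90.0], [233.0, 119.0], [230.0, 84.0], [223.0, 100.0], [220.0, 65.0]]
```

Wrist and scene edges together give a tilt of about 22°, with the pivot near the plaque's top. It needs about 3° more, so I'm going straight back down to the pocket edge and pulling a little further.

>>> play_rows:
  rows:
    - {"linear": [0, 0, 1], "spin": 0}
    - {"linear": [0, 0, 2], "spin": 0}
    - {"linear": [0, 0, 2], "spin": 0}
    - {"linear": [0, 0, 2], "spin": 0}
    - {"linear": [0, 0, 1.5], "spin": 0}
    - {"linear": [0, 0, 0.7], "spin": 0}
    - {"linear": [0, 0, 0.4], "spin": 0}
    - {"linear": [0, 0, 0], "spin": 0}

```text
time: 16.02
tool_pos: [0.4333, -0.0247, 0.1079]
ee_rot: [3.142, -0.0, 2.917]
wrist_force: [-0.2, -0.1, -1.0]
width: 0.0495
```

>>> play_rows:
  rows:
    - {"linear": [0.1, 0, 0.02], "spin": 0}
    - {"linear": [0.1, 0, 0.03], "spin": 0}
    - {"linear": [0.1, 0, 0.04], "spin": 0}
    - {"linear": [0.1, 0, 0.04], "spin": 0}
    - {"linear": [0.1, 0, 0.04], "spin": 0}
    - {"linear": [0.1, 0, 0.04], "spin": 0}
    - {"linear": [0, 0, 0], "spin": 0}
    - {"linear": [0, 0, 0], "spin": 0}

```text
time: 16.68
tool_pos: [0.4284, -0.0235, 0.1073]
ee_rot: [3.141, 0.002, 2.917]
wrist_force: [2.3, -0.3, 3.6]
width: 0.0496
```

>>> play_rows:
  rows:
    - {"linear": [-0.1, 0, -0.4], "spin": 0}
    - {"linear": [0, 0, -0.8], "spin": 0}
    - {"linear": [0, 0, -1.5], "spin": 0}
    - {"linear": [0, 0, -2], "spin": 0}
    - {"linear": [0, 0, -2], "spin": 0}
    - {"linear": [0, 0, -2], "spin": 0}
    - {"linear": [0, 0, -1], "spin": 0}
    - {"linear": [0, 0, 0], "spin": 0}
    - {"linear": [0, 0, 0], "spin": 0}

```text
time: 17.43
tool_pos: [0.4279, -0.0235, 0.2027]
ee_rot: [3.142, -0.002, 2.917]
wrist_force: [-1.3, 1.3, -1.6]
width: 0.0495
```

```bash
python3 - <<'E'
from tiltfit import *
o=robot.get_obs();w=cam("wrist");s=cam("scene");print(o["tool_pos"],o["ee_rot"],o["width"])
g=cv2.cvtColor(w["frame"],cv2.COLOR_RGB2GRAY)
for c in (255,270,290): print(c,g[244:284,c].tolist())
for r in (266,270): print(r,g[r,222:246].tolist(),g[r,310:334].tolist())
d=finder.silhouettes(s,"plaque")
print([(round(x["conf"],2),np.round(x["box"]).tolist()) for x in d][:2])
E
```

```text
[ 0.42788269 -0.02345662  0.20273437] [ 3.14153495e+00 -1.86556361e-03  2.91743005e+00] 0.04950148597976649
255 [88, 89, 85, 85, 90, 87, 89, 89, 88, 86, 83, 73, 52, 47, 60, 93, 126, 143, 143, 144, 144, 142, 145, 157, 198, 226, 227, 213, 182, 164, 159, 142, 118, 92, 88, 88, 86, 91, 86, 82]
270 [91, 88, 88, 90, 90, 89, 89, 89, 86, 85, 81, 74, 58, 52, 59, 89, 125, 135, 142, 143, 138, 142, 143, 145, 148, 149, 148, 147, 145, 148, 145, 135, 110, 89, 86, 88, 85, 88, 90, 86]
290 [92, 88, 89, 87, 86, 82, 89, 85, 86, 88, 88, 74, 59, 49, 60, 88, 121, 139, 140, 144, 142, 148, 149, 162, 169, 174, 172, 161, 147, 150, 150, 139, 116, 96, 86, 90, 87, 89, 88, 87]
266 [66, 68, 69, 70, 68, 62, 41, 23, 10, 2, 0, 5, 23, 62, 120, 142, 147, 147, 148, 147, 148, 158, 165, 170] [138, 139, 141, 141, 144, 145, 148, 155, 143, 138, 131, 108, 49, 13, 5, 10, 5, 9, 24, 48, 59, 69, 70, 70]
270 [70, 66, 68, 67, 50, 36, 17, 15, 8, 5, 10, 7, 25, 75, 127, 153, 155, 154, 185, 226, 234, 233, 233, 228] [170, 218, 233, 237, 236, 236, 233, 220, 169, 141, 138, 107, 49, 15, 12, 3, 4, 4, 13, 21, 33, 59, 68, 70]
[(0.75, [244.0, 192.0, 25.0, 42.0]), (0.17, [298.0, 206.0, 12.0, 21.0])]
```

```bash
python3 - <<'E'
from tiltfit import *
o=robot.get_obs();w=cam("wrist")
def rows(rb,rn,rf,dz):
    P=np.array([[-.005,0,0],[-.005,0,.09],[.005,0,.09]])
    f=lambda p:proj(w,(lambda a:a[1]+a[0].apply(P))(corners(o,p[0],0,dz,p[1])))[:,1]-[rb,rn,rf]
    r=least_squares(f,[0,.4]);return r.x[0].round(4),np.degrees(r.x[1]).round(2),f(r.x).round(2)
for dz in (.003,.006,.009):
    print(dz,"before",rows(251.3,258.9,276.1,dz),"now",rows(255.3,259.05,276.1,dz))
E
```

```text
0.003 before (np.float64(-0.0024), np.float64(21.97), array([-0.01, -0.43,  0.44])) now (np.float64(-0.0028), np.float64(24.09), array([-0.  , -0.53,  0.53]))
0.006 before (np.float64(-0.0039), np.float64(21.86), array([-0.  , -0.27,  0.27])) now (np.float64(-0.0044), np.float64(24.01), array([-0.  , -0.36,  0.37]))
0.009 before (np.float64(-0.0054), np.float64(21.76), array([-0.  , -0.11,  0.11])) now (np.float64(-0.0059), np.float64(23.93), array([-0. , -0.2,  0.2]))
```

```bash
cat > goal.py <<'E'
from tiltfit import *
from camfit import camT
DX,DY,DZ,TL=-.0044,-.0003,.006,np.radians(24)
p=np.load("cam.npy");Rc,oc=camT(p);F=oc+Rc.apply([-.13,0,0])
def emblem(o):
    PR,org=corners(o,DX,DY,DZ,TL);return org+PR.apply([.005,0,.04]),PR
def report():
    o=robot.get_obs();e,PR=emblem(o)
    tgt=np.r_[np.pi,0,np.pi+p[2]]
    e2,_=emblem(dict(tool_pos=np.zeros(3),ee_rot=tgt));T=F-e2
    d=Ro.from_euler('xyz',o["ee_rot"]).inv().apply(T-o["tool_pos"])
    print("tcp",o["tool_pos"],"target",T.round(4),"shift in present tool axes cm",(d*100).round(2),"spin deg",np.degrees(o["ee_rot"][2]-tgt[2])%360)
    print("emblem-focus mm",((e-F)*1000).round(1),"ang err deg",np.degrees((Rc.inv()*PR).as_rotvec()).round(2),"width",o["width"],"t",o["time"])
E
python3 -c "
from goal import *
report()"
```

```text
tcp [ 0.4275497  -0.02343778  0.20152545] target [0.5536 0.3863 0.2106] shift in present tool axes cm [-3.17 42.75 -0.92] spin deg 355.04408851167614
emblem-focus mm [-126.6 -411.9   -9.2] ang err deg [-2.05  1.19 -4.51] width 0.04952867549809797 t 17.6333
```

>>> play_rows:
  rows:
    - {"linear": [0, 0.7, -0.4], "spin": 0}
    - {"linear": [0, 1.4, -0.4], "spin": 0}
    - {"linear": [0, 2, -0.1], "spin": 0}
    - {"linear": [0, 2.5, 0], "spin": 0}
    - {"linear": [0, 2.5, 0], "spin": 0}
    - {"linear": [0, 2.5, 0], "spin": 0}
    - {"linear": [0, 2.5, 0], "spin": 0}
    - {"linear": [0, 2.5, 0], "spin": 0}
    - {"linear": [0, 2.5, 0], "spin": 0}
    - {"linear": [0, 2.5, 0], "spin": 0}
    - {"linear": [0, 2.5, 0], "spin": 0}
    - {"linear": [0, 2.5, 0], "spin": 0}

```text
time: 18.63
tool_pos: [0.4874, 0.2375, 0.2118]
ee_rot: [-3.141, -0.001, 2.918]
wrist_force: [0.4, -0.2, -1.3]
width: 0.0497
```

>>> play_rows:
  rows:
    - {"linear": [0, 2.5, 0], "spin": 0}
    - {"linear": [0, 2.5, 0], "spin": 0}
    - {"linear": [0, 2.5, 0], "spin": 0}
    - {"linear": [0, 2.5, 0], "spin": 0}
    - {"linear": [0, 2.3, 0], "spin": 0}
    - {"linear": [0, 2, 0], "spin": 0}
    - {"linear": [0, 1.4, 0], "spin": 0}
    - {"linear": [0, 0.5, 0], "spin": -1}
    - {"linear": [0, 0, 0], "spin": -2}
    - {"linear": [0, 0, 0], "spin": -2}
    - {"linear": [0, 0, 0], "spin": 0}
    - {"linear": [0, 0, 0], "spin": 0}

```text
time: 19.63
tool_pos: [0.5235, 0.3935, 0.212]
ee_rot: [-3.141, -0.001, 3.004]
wrist_force: [-0.1, -0.9, -1.1]
width: 0.0494
```

```bash
python3 -c "
from goal import *
report()"
```

```text
tcp [0.52347156 0.39345333 0.21204393] target [0.5536 0.3863 0.2106] shift in present tool axes cm [-3.08 -0.29  0.14] spin deg 0.008152184844698467
emblem-focus mm [-30.2   7.1   1.4] ang err deg [-0.02  1.01  0.02] width 0.04944762262434486 t 19.6333
```

>>> play_rows:
  rows:
    - {"linear": [-0.5, -0.1, 0.05], "spin": 0}
    - {"linear": [-0.7, -0.1, 0.05], "spin": 0}
    - {"linear": [-0.7, -0.1, 0.05], "spin": 0}
    - {"linear": [-0.7, 0, 0], "spin": 0}
    - {"linear": [-0.5, 0, 0], "spin": 0}
    - {"linear": [0, 0, 0], "spin": 0}
    - {"linear": [0, 0, 0], "spin": 0}

```text
time: 20.22
tool_pos: [0.5545, 0.3862, 0.2105]
ee_rot: [-3.141, -0.0, 3.004]
wrist_force: [0.5, -0.5, -2.0]
width: 0.0495
```

```bash
cat > look.py <<'E'
from goal import *
report();o=robot.get_obs()
w=cam("wrist");s=cam("scene");t=cam("top")
g=cv2.cvtColor(w["frame"],cv2.COLOR_RGB2GRAY)
for c in (262,280): print(c,g[244:284,c].tolist())
e,PR=emblem(o);org=e-PR.apply([.005,0,.04])
ring=org+PR.apply([[.005,.014*np.cos(a),.04+.014*np.sin(a)] for a in np.arange(0,6.28,.5)])
pts=np.r_[ring,org+PR.apply(PS[1:])]
cp=np.r_[oc+Rc.apply([[0,.017*np.cos(a),.017*np.sin(a)] for a in np.arange(0,6.28,.5)]),oc+Rc.apply(box((.035,.081),(-.023,.023),(-.023,.023))),[F]]
V=[]
for q,k in((s,5),(t,5)):
    u=proj(q,np.r_[pts,cp]);c0=u.mean(0)-[36,28] if q is s else u.mean(0)-[36,28]
    c0=np.clip(c0.astype(int),0,[560-78,420-60]);im=crop(q,c0[0],c0[1],78,60,k*1.0)
    raw=im.copy()
    for i,x in enumerate(u): cv2.circle(im,tuple(((x-c0)*k+k/2).astype(int)),1,(0,0,255) if i<len(pts) else (0,255,0),-1)
    V.append(np.vstack([raw,im]));print("c0",c0)
cv2.imwrite("pics/fin.png",np.hstack(V))
E
python3 look.py
```

```text
tcp [0.55446047 0.3862194  0.21050752] target [0.5536 0.3863 0.2106] shift in present tool axes cm [ 0.08 -0.   -0.01] spin deg 0.004342777054513179
emblem-focus mm [ 0.8 -0.1 -0.1] ang err deg [-0.    1.01  0.01] width 0.04953866532365439 t 20.2167
262 [87, 89, 93, 90, 89, 93, 93, 92, 91, 91, 86, 68, 58, 53, 61, 95, 127, 144, 150, 150, 152, 151, 145, 149, 147, 147, 151, 149, 153, 152, 152, 140, 121, 95, 94, 94, 90, 90, 96, 89]
280 [91, 90, 91, 93, 88, 89, 86, 88, 88, 88, 88, 76, 62, 47, 59, 84, 117, 135, 134, 139, 141, 142, 140, 140, 145, 145, 151, 154, 156, 156, 152, 144, 116, 90, 84, 86, 85, 85, 89, 88]
c0 [392 131]
c0 [114 128]
```

View pics/fin.png

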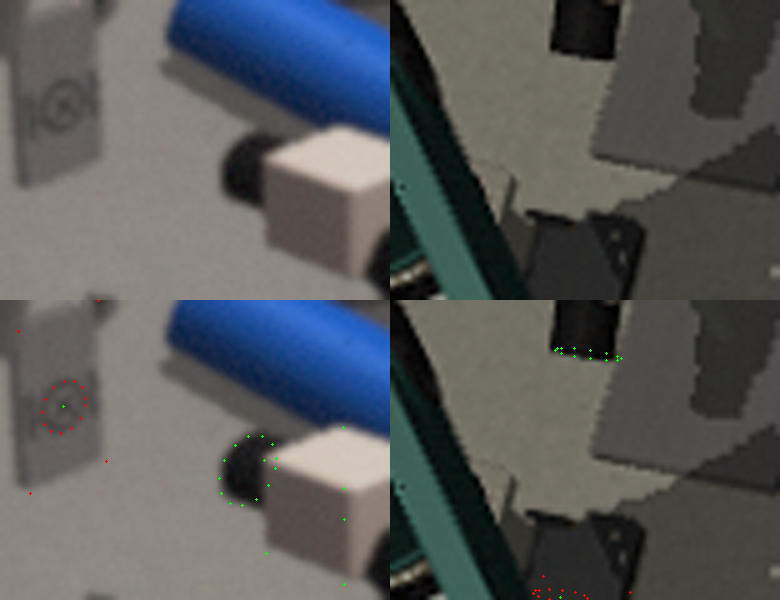

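The overlay agrees: the emblem ring centre is at (65,107) against a focus point projected at (63,106), and the lens rim coincides within a pixel. Last full look before handing in.

>>> play_rows:
  rows:
    - {"linear": [0.05, 0, 0], "spin": 0}
    - {"linear": [0, 0, 0], "spin": 0}
    - {"linear": [0, 0, 0], "spin": 0}
    - {"linear": [0, 0, 0], "spin": 0}
    - {"linear": [0, 0, 0], "spin": 0}
    - {"linear": [0, 0, 0], "spin": 0}

```text
time: 20.87
tool_pos: [0.5535, 0.3865, 0.2108]
ee_rot: [3.141, 0.0, 3.005]
wrist_force: [0.7, -0.0, -1.7]
width: 0.0498
```

```bash
python3 -c "
from goal import *
report();s=cam('scene');cv2.imwrite('pics/end.png',crop(s,80,60,440,330,1.8))"
```

```text
tcp [0.55347784 0.38653047 0.21084812] target [0.5536 0.3863 0.2106] shift in present tool axes cm [-0.02 -0.02  0.02] spin deg 0.04746582737781444
emblem-focus mm [-0.1  0.3  0.2] ang err deg [0.03 0.98 0.04] width 0.049807489192570484 t 20.8667
```

View pics/end.png

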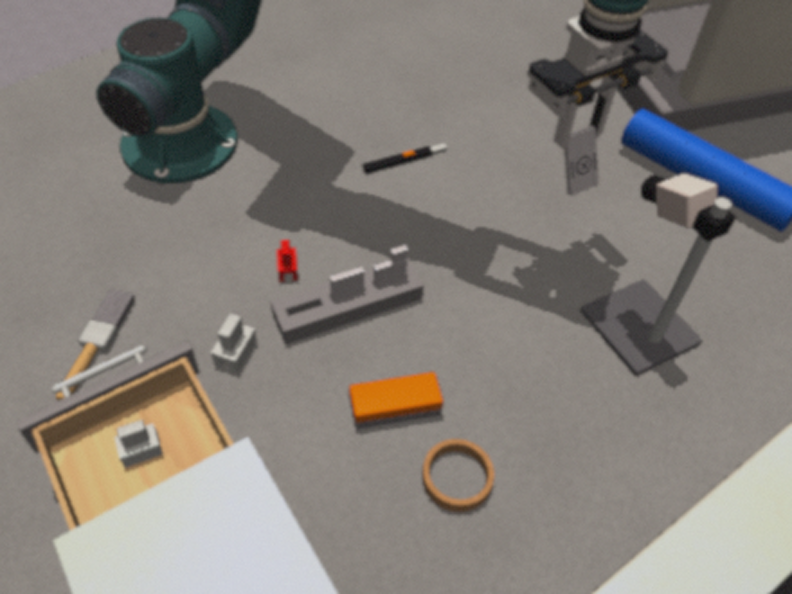

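Everything is in place: saddle upright in the drawer (137,442), blanks in their pockets, bystanders untouched, plaque held before the lens (582,165).

```bash
python3 -c "
from bench import robot
print(robot.close_job())"
```

```text
the job is handed in; nothing more can be done
None
```

The job is handed in at about 21 s of the 58 s allowed. The saddle stands upright inside the open drawer, and the arm is holding the plaque at the camera's focus point.

- **Saddle:** I lifted it straight off the plaque and lowered it until it touched the drawer floor (5.7 N) before letting go. I left the red saddle and the larger light one alone.
- **Plaque:** I gripped it by its side edges near the top. The tool can only stay vertical, so I used the pocket edge to pivot it between the pads to get the lean. The first try gave about 22°, so I went back down once and pulled a little further.
- **Position:** My estimate puts the emblem within 1 mm of the focus point. In the scene picture the emblem ring and the projected focus point agree to under a pixel, about 2.5 mm. The camera's position comes from a picture fit good to about 2–3 mm and 1° in yaw.
- **Lean:** It measures about 24° against the 25° wanted, and that figure is itself uncertain by about 1°.
- **Disagreements:** The plaque's predicted lower corners were 1–2 pixels off in the scene picture. The camera housing's lower corner in my fit was also about 2–3 pixels off.
- **Rest of the scene:** The last picture shows both blanks in their pockets, with the other things and the camera stand undisturbed.

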